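Clamp the air cylinder and draw its piston rod

TASK

An air cylinder from a sewing machine's presser lifter stands in a service block on the bench. Push the block's clamp handle straight down as far as it goes, then turn it anticlockwise (seen from above) to its stop, so that the clamp arm locks over the cylinder's foot. Then take the knob of the piston rod and draw it straight up about 40 mm, until the dark ring on the rod has just come out of the cylinder, without pulling it right out or forcing it sideways, and finish while holding it there, leaving the cylinder seated and the things lying around where they are.

Things in the scene. Friction and masses are not known exactly. Their poses are not given: they have to be found in the camera images.
- block: Dark steel service block, a fixed plate 120 (its x) by 230 (its y) by 15 thick, yaw varies. Origin: centre of its underside on the bench, z up. In its frame the cylinder's axis stands at y = -55 in a pocket (rim top at height 25) and the clamp's axis at y = +55, both at x = 0. Nothing on it but cylinder and clamp.
- clamp_slide (a joint): Downward travel of the clamp (stem, arm and handle together), m: 0 raised, 0.015 fully down at its stop. About 6 N of friction to move it, no spring: it stays where it is left. Starts between 0 and 0.004.
- clamp_arm (a joint): Turn of the clamp's arm and handle about the vertical clamp axis, rad: grows anticlockwise seen from above, from 0 (arm pointing away from the cylinder's foot) to 1.22 at the stop (arm pointing to the block's -y, over the cylinder's foot: locked). About 0.06 N m of friction, no spring. Starts between 0 and 0.2.
- clamp_grip (a point): Centre of the black clamp handle, on the clamp axis: a bar 56 long (its x, reaching 34 on the arm's side and 22 on the other), 14 wide (its y), 22 high, at height 110 raised and 95 down. Its x axis points along the steel arm, which is 80 long from the axis, 16 wide, 10 thick, its underside 66 below this point. Between handle and arm there is only a 14 mm round stem.
- gland (a point): Centre of the cylinder's top face, where the rod goes in, at height 105; z points up along the bore. The cylinder is a loose aluminium body 44 by 44, 90 tall, 0.4 kg, with a foot flange 56 by 80 by 12, standing in the block's pocket with 1.5 of play. Bore 13 diameter, 78 deep, vertical; two small brass ports on its +x face.
- rod_knob (a point): Centre of the piston rod's knob, a steel disc 24 diameter, 22 high. The rod is a loose steel rod, about 0.165 kg (varies), 12 diameter, reaching 100 below the knob, snug in the bore with 1 mm of play in diameter; z points up along the rod. At the start it is fully in, with this point 33 above gland and the knob's underside 22 above the cylinder's top. A dark ring round the rod, 2 high, lies 40 below the cylinder's top when fully in. If let go, the rod drops back.
- cone_a: Bystander, not to be disturbed: thread cone, 105 tall, 60 wide at the foot, stands upright on the bench (sizes in mm).
- cone_b: Bystander, not to be disturbed: a second such thread cone on the bench (sizes in mm).
- oil: Bystander, not to be disturbed: small clear oil bottle, 36 diameter, 100 tall, upright on the bench (sizes in mm).
- bobbin: Bystander, not to be disturbed: steel bobbin, 23 diameter, 10 high, flat on the bench (sizes in mm).
- seal: Bystander, not to be disturbed: black rubber ring, 44 diameter, 6 high, flat on the bench (sizes in mm).
- driver: Bystander, not to be disturbed: screwdriver, 160 long, lying on the bench (sizes in mm).
- spanner: Bystander, not to be disturbed: open spanner, 150 long, lying on the bench (sizes in mm).

How it is judged:
On the way, in this order (a step that is already met when the one before it is completed fails the run):
1. the clamp is pushed fully down before it is turned (value of joint clamp_slide above 0.012 m and value of joint clamp_arm below 0.5 rad), for 0.1 s.
2. the clamp arm is turned to its stop over the cylinder's foot, while down, with the rod still in (value of joint clamp_slide above 0.012 m and value of joint clamp_arm above 1.08 rad and z of rod_knob in the frame of gland below 0.038 m), for 0.2 s.
3. the rod is drawn partway and held (value of joint clamp_slide above 0.012 m and value of joint clamp_arm above 1.08 rad and z of rod_knob in the frame of gland between 0.065 and 0.081 m and contact force between the fingers and rod above 1 N), for 0.3 s.
At the end, for the whole second after the job is handed in: The clamp is down (within 3 mm of its 15 mm travel) and turned to within 0.14 rad of its stop; the fingers hold the rod, drawn out 32 to 48 mm, in line with the bore (0.06 rad, 6 mm) and still in it; the cylinder is upright and within 5 mm of where it stood (all of step 3 and distance of gland from where it was at the start of the episode below 0.005 m and angle between the z axis of rod_knob and the z axis of gland, either way round below 0.06 rad and angle between gland's own z axis and vertical below 0.05 rad and horizontal distance between rod_knob and gland below 0.006 m); the arm keeps its last pose, push and grip.
It fails at once if the rod is drawn right out of the bore (z of rod_knob in the frame of gland above 0.103 m).
It fails at once if the rod is forced sideways or jammed in the bore (contact force between rod and cylinder above 40 N).
It fails at once if one of the things lying around is disturbed (distance of any of cone_a, cone_b, oil, bobbin, seal, driver, spanner from where it was at the start of the episode above 0.03 m).
It also fails if it takes over 43 s, if anything falls off the work surface, if the arm or the gripper's body presses on something with over 40 N, if the wrist force passes 120 N, or if a joint passes its speed limit or range.

ROBOT

A 7-joint arm with a two-finger parallel gripper is mounted at the origin on the work surface. World frame = base frame: x ahead of the robot, y to its left, z up, the work surface at z = 0. Lengths are in m, angles in rad, forces in N, time in s.
With the tool pointing down it reaches from about 0.4 to 0.85 m from the base axis. Payload 4.5 kg.
Tool frame: the origin (TCP) lies midway between the tips of the shut fingers; the grasp point (between the pads) lies 19 mm behind it (grasp_offset is the distance from the TCP to the grasp point, in m); z points along the fingers, y is the direction in which the jaws open and shut (so a half turn about z gives the same grasp; the last joint's range is limited). The gripper opens to 85 mm and grips with 20 to 120 N. Pads are 22 mm wide; open, the fingers measure 114 mm over their backs; the gripper's body (76 mm by 85 mm) begins 54 mm behind the grasp point. The pads swing forward as they close: fully open they stand 13 mm farther back than shut.
Start: joints at [1.196, 0.689, -0.195, 1.565, 0.157, 0.902, -0.215], TCP at [0.248, -0.574, 0.231] pointing down, gripper open.
Joint ranges: [-3.01, 3.01], [-0.46, 2.08], [-1.47, 1.51], [0.13, 2.56], [-1, 4.14], [0.04, 2.09], [-2.66, 2.66]. Speed limits (rad/s): [2.57, 2.57, 3.14, 3.14, 3.14, 3.14, 3.14].

INTERFACE

Orientations are given as a rotation vector (axis times angle).
In Python, from plant import * gives the robot as it stands.
- The arm moves only by the tool play_rows, never from a script. Its argument "increments" is a list that holds one entry, the list of rows, each a list of 6 numbers: the shift along the tool's x, y, z normalised to -1 to 1, where 1 is 20 mm, then the turn, a rotation vector about the tool's x, y, z normalised to -1 to 1, where 1 is 4 degrees. In form: [[[tx, ty, tz, wx, wy, wz], ...]]. A call has 1 to 5 rows; each row shifts and turns the commanded pose from where the row before left it, along the tool's axes as they then stand; what a row does not reach is not made up. A row lasts 1/12 s, in which the tool goes at most 41.7 mm and 7.16 degrees, less where a joint would pass 70% of its speed; a pose out of reach is approached as far as the arm can. A call with a number of a shift or a turn outside -1 to 1 is refused whole. A call with a gripper value outside its range is refused whole. "hand" is the finger opening in mm, from 0 to 85.4, set as the call begins (left out, the last holds). The fingers move at their own pace and stop on an object; the grip force is fixed at half the most. Time passes only in rows, so rows that do not move let the fingers close. It gives the time, the measured TCP pose, the force and the opening at its end, in the units of the state.
- observe(): the state, without advancing time (a new reading comes with each control period).
- capture(name): name is "scene" or "top" or "wrist"; returns (picture, depth): 400x640x3 uint8, blue, green, red; 400x640 float32, m along the optical axis (not along the pixel's ray), 0 where there is no reading.
- calibration(name): a dict with "fx", "fy", "cx", "cy" (pixels), "world_to_cam" (4x4, takes a point from world to camera coordinates). Camera axes: x right, y up, looking along -z (the intrinsics and any distortion apply to the point x, -y, -z); pixel columns grow to the right and rows downward; lengths in m; the calibration is good to about 2 mm. A picture is of the moment at which its call begins: read the wrist's pose just before it. calibration takes no time and is no camera call; for the wrist camera it gives the pose at the moment of the call.
- close_job(): hands the job in, once; it reports no verdict.
The state is a dict: "clock": time; "joints": joint angles; "joint_velocities": joint speeds; "tau": joint torques, N m; "tool_pos": TCP position; "orientation": TCP orientation; "ft_force": force on the tool from outside, world axes, zero at the start; "moment": the same for the moment, N m; "width": finger opening in m.
Only numpy, scipy, OpenCV 4.12 (cv2) and the standard library are available. Lean on these libraries where they do the work, as an engineer would, in place of code of your own. Each camera call takes 0.05 s, during which the arm holds its last target. There are 200 camera calls.

## Working session

There is one attempt and no reset: what is moved stays moved. The work goes in short steps, Python scripts to look and compute and a tool call to move; the robot and the scene stay as the last step left them, time stands still between calls to the robot, and variables do not carry over. Pictures are saved under pics/ and viewed, about 8 in all and at most 12, crops included, and the job is handed in when it is done.

Besides the shell and the picture viewer there is one more tool, called after "Request:" in YAML: its name, and indented under it one key for each argument. play_rows: Moves the arm, as the interface text tells. Scaled input: -1 to 1 covers 20 mm each way for a shift and 4 degrees each way for a turn. Its arguments: {"type":"object","properties":{"increments":{"type":"array"},"hand":{"type":"number"}},"required":["increments"]}

```bash
mkdir -p pics; cat > h.py <<'E'
from plant import *
import numpy as np, cv2
from scipy.spatial.transform import Rotation as R
def w(cal,u,v,d):
    p=np.array([(u-cal["cx"])/cal["fx"]*d,-(v-cal["cy"])/cal["fy"]*d,-d,1])
    return (np.linalg.inv(cal["world_to_cam"])@p)[:3]
E
python3 - <<'E'
from h import *
s=observe();print({k:np.round(v,3) for k,v in s.items()})
for n in("scene","top"):
    c=calibration(n);im,d=capture(n);cv2.imwrite(f"pics/{n}.png",im);np.save(f"{n}.npy",d);print(n,{k:np.round(v,3).tolist() if not isinstance(v,str) else v for k,v in c.items()})
E
```

```text
{'clock': np.float64(0.0), 'joints': array([ 1.196,  0.69 , -0.195,  1.566,  0.157,  0.903, -0.215]), 'joint_velocities': array([-0.001, -0.   , -0.   , -0.   , -0.   ,  0.   ,  0.001]), 'tau': array([-0.0000e+00, -5.3962e+01, -1.2670e+00, -1.5855e+01,  9.0000e-03,
        1.0000e-02,  0.0000e+00]), 'tool_pos': array([ 0.248, -0.573,  0.23 ]), 'orientation': array([-3.074e+00, -6.370e-01,  1.000e-03]), 'ft_force': array([-0.473,  0.562,  0.066]), 'moment': array([-0.035, -0.039, -0.014]), 'width': np.float64(0.085)}
scene {'fx': 435.268, 'fy': 435.268, 'cx': 319.541, 'cy': 197.215, 'world_to_cam': [[0.345, 0.938, -0.016, -0.217], [-0.58, 0.227, 0.782, 0.239], [0.738, -0.261, 0.623, -1.784], [0.0, 0.0, 0.0, 1.0]]}
top {'fx': 389.148, 'fy': 389.148, 'cx': 315.923, 'cy': 197.729, 'world_to_cam': [[-0.118, -0.993, -0.004, 0.074], [0.969, -0.116, 0.217, -0.566], [-0.216, 0.022, 0.976, -1.124], [0.0, 0.0, 0.0, 1.0]]}
```

View pics/top.png

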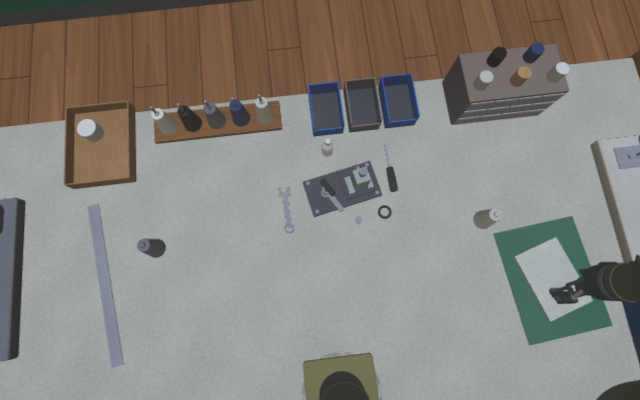

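View pics/scene.png

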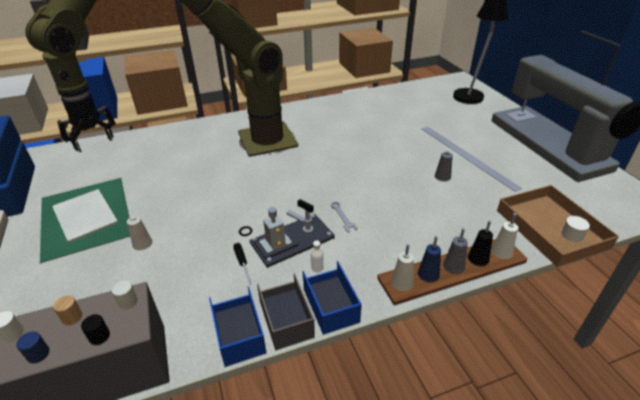

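Top view: block at about (342,188), clamp handle near (328,187), cylinder near (360,180), with the spanner at (286,210), driver (391,170), oil (327,147), bobbin (358,220) and seal (385,212). I'll enlarge it and measure.

```bash
python3 - <<'E'
from h import *
im=cv2.imread("pics/top.png")[140:240,270:410]
a=cv2.resize(im,None,fx=5.7,fy=5.7,interpolation=cv2.INTER_CUBIC);cv2.imwrite("pics/topc.png",a)
c=calibration("top");d=np.load("top.npy")
v,u=np.mgrid[140:235,275:410]
P=np.array([w(c,x,y,d[y,x]) for x,y in zip(u.ravel(),v.ravel())])
for lo,hi in((.008,.02),(.095,.115),(.115,.135),(.135,.16)):
    m=(P[:,2]>lo)&(P[:,2]<hi);print(lo,hi,m.sum(),P[m].mean(0).round(4) if m.any() else'')
m=(P[:,2]>.09);np.set_printoptions(suppress=True)
print(np.c_[u.ravel()[m],v.ravel()[m],P[m].round(3)])
m=((P[:,2]>.011)&(P[:,2]<.02));q=P[m][:,:2].astype(np.float32);print(cv2.minAreaRect(q))
E
```

```text
0.008 0.02 1754 [ 0.5961 -0.0549  0.0147]
0.095 0.115 199 [ 0.6207 -0.114   0.1044]
0.115 0.135 98 [ 0.5897 -0.0351  0.121 ]
0.135 0.16 62 [ 0.6142 -0.1328  0.1476]
[[325.    140.      0.738  -0.041   0.102]
 [326.    140.      0.737  -0.044   0.103]
 [327.    140.      0.737  -0.047   0.103]
 ...
 [318.    231.      0.314   0.032   1.22 ]
 [401.    231.      0.314   0.032   1.22 ]
 [389.    234.      0.314   0.032   1.22 ]]
((0.6117700338363647, -0.0662921667098999), (0.24830080568790436, 0.37490397691726685), 1.3619505167007446)
```

View pics/topc.png

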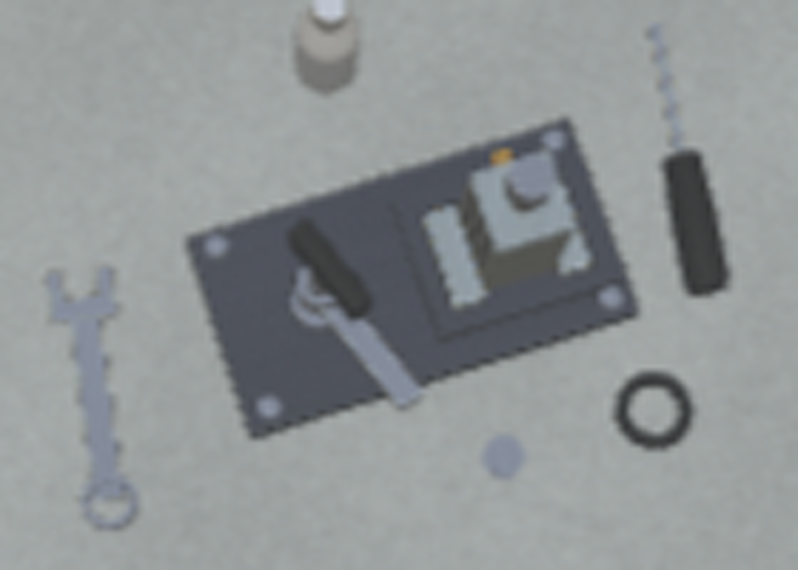

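```bash
cat >> h.py <<'E'
def onz(cal,u,v,z):
    T=np.linalg.inv(cal["world_to_cam"]);o=T[:3,3];r=w(cal,u,v,1.)-o
    return o+r*(z-o[2])/r[2]
E
python3 - <<'E'
from h import *
c=calibration("top");np.set_printoptions(suppress=True)
f=lambda x,y,z:onz(c,270+(x+.5)/5.7-.5,140+(y+.5)/5.7-.5,z)
C=[f(*p,.015) for p in((188,238),(568,118),(637,315),(252,440))]
print(np.round(C,4)); print([np.linalg.norm(C[i]-C[i-1]).round(4) for i in range(4)])
ctr=np.mean(C,0);yv=(C[0]+C[3]-C[1]-C[2]);yv/=np.linalg.norm(yv)  # clamp side = +y
xv=np.array([yv[1],-yv[0],0]);print("ctr",ctr,"yaw",np.degrees(np.arctan2(xv[1],xv[0])))
print("cyl",ctr-.055*yv,"clamp",ctr+.055*yv)
print("knob",f(531,178,.149))
for z in(.121,.119):print("handle ends",f(302,230,z),f(358,307,z))
a=f(325,297,.049);b=f(406,402,.049);print("arm",a,b,np.degrees(np.arctan2(*(b-a)[1::-1])))
for n,x,y,z in(("bob",503,455,.01),("seal",654,410,.006),("oil",328,10,.1),("drv",698,290,.02),("spt",105,500,.005),("sp2",105,270,.005)):print(n,f(x,y,z))
d=np.load("top.npy")
for n,lo,hi in(("handle",.1,.13),("knob",.135,.16),("body",.098,.112)):
    q=[w(c,u,v,d[v,u]) for u in range(318,375) for v in range(160,205)]
    q=np.array([p for p in q if lo<p[2]<hi]);q=q[np.abs(q[:,:2]-(ctr+(.055 if n=="handle" else -.055)*yv)[:2]).max(1)<.04]
    print(n,len(q),np.median(q,0),q.min(0),q.max(0),cv2.minAreaRect(q[:,:2].astype(np.float32)))
E
```

```text
[[ 0.6401  0.0414  0.015 ]
 [ 0.6845 -0.181   0.015 ]
 [ 0.5662 -0.2021  0.015 ]
 [ 0.5216  0.0192  0.015 ]]
[np.float64(0.1206), np.float64(0.2267), np.float64(0.1202), np.float64(0.2257)]
ctr [ 0.60308349 -0.08062887  0.015     ] yaw 11.337323205854522
cyl [ 0.61389565 -0.13455565  0.015     ] clamp [ 0.59227132 -0.0267021   0.015     ]
knob [ 0.61433244 -0.13414994  0.149     ]
handle ends [ 0.60871758 -0.0179377   0.121     ] [ 0.56506265 -0.04128564  0.121     ]
handle ends [ 0.60925301 -0.01802895  0.119     ] [ 0.56551866 -0.04141937  0.119     ]
arm [ 0.58914232 -0.02902818  0.049     ] [ 0.52643559 -0.0650164   0.049     ] -150.14791763290728
bob [ 0.49762832 -0.11746581  0.01      ]
seal [ 0.51332986 -0.20487485  0.006     ]
oil [ 0.73351285 -0.04753669  0.1       ]
drv [ 0.57519254 -0.23701894  0.02      ]
spt [0.49960087 0.10356374 0.005     ]
sp2 [0.62983389 0.09011571 0.005     ]
handle 108 [ 0.5878238  -0.02843719  0.12008621] [ 0.56322809 -0.04714502  0.1012311 ] [ 0.61384524 -0.01034351  0.12565743] ((0.5891377329826355, -0.029120387509465218), (0.05645666643977165, 0.014576525427401066), 31.589611053466797)
knob 62 [ 0.61325162 -0.13292949  0.14882038] [ 0.60362029 -0.14418436  0.13579616] [ 0.6272065  -0.12161159  0.15221698] ((0.6150104403495789, -0.13412213325500488), (0.02177037112414837, 0.022404959425330162), 42.345924377441406)
body 159 [ 0.60867333 -0.12759653  0.10488281] [ 0.5909562  -0.15900805  0.09800925] [ 0.64065993 -0.10893082  0.11009771] ((0.615233838558197, -0.13351568579673767), (0.044448282569646835, 0.04467669874429703), 10.121734619140625)
```

Everything agrees: the block's yaw is about 11°, the clamp axis about (0.591,-0.028), and the handle points -149°. The cylinder and knob are at (0.6145,-0.134), and heights match. Tool yaw is 23.4° now and needs 30.7°. Moving over the clamp at a safe height.

Request:
play_rows:
  increments:
    - [[1,-0.69,0,0,0,0],[1,-0.69,0,0,0,0],[1,-0.69,0,0,0,0],[1,-0.69,0,0,0,0],[1,-0.69,0,0,0,0]]
  hand: 85

```text
clock: 0.52
tool_pos: [0.313, -0.4692, 0.2309]
orientation: [-3.075, -0.637, 0.0]
ft_force: [0.2, 0.3, 1.0]
width: 0.0852
```

Request:
play_rows:
  increments:
    - [[1,-0.69,0,0,0,0],[1,-0.69,0,0,0,0],[1,-0.69,0,0,0,0],[1,-0.69,0,0,0,0],[1,-0.69,0,0,0,0]]

```text
clock: 0.93
tool_pos: [0.3774, -0.3661, 0.231]
orientation: [-3.076, -0.638, 0.001]
ft_force: [-0.5, -0.5, -0.2]
width: 0.0852
```

Request:
play_rows:
  increments:
    - [[1,-0.69,0,0,0,0],[1,-0.69,0,0,0,0],[1,-0.69,0,0,0,0],[1,-0.69,0,0,0,0],[1,-0.69,0,0,0,0]]

```text
clock: 1.35
tool_pos: [0.4417, -0.2631, 0.2311]
orientation: [-3.076, -0.638, 0.001]
ft_force: [0.4, -0.6, -0.0]
width: 0.0847
```

Request:
play_rows:
  increments:
    - [[1,-0.69,0,0,0,0],[1,-0.69,0,0,0,0],[1,-0.69,0,0,0,0],[1,-0.69,0,0,0,0],[1,-0.69,0,0,0,0]]

```text
clock: 1.77
tool_pos: [0.506, -0.1601, 0.231]
orientation: [-3.076, -0.638, 0.001]
ft_force: [-0.1, -0.6, -0.2]
width: 0.0852
```

Request:
play_rows:
  increments:
    - [[0.93,-0.63,0,0,0,0],[0.93,-0.63,0,0,0,0],[0.93,-0.63,0,0,0,0],[0.93,-0.63,0,0,0,0],[0.93,-0.63,0,0,0,0]]

```text
clock: 2.18
tool_pos: [0.5662, -0.0654, 0.2309]
orientation: [-3.076, -0.638, 0.001]
ft_force: [0.6, -0.0, -0.1]
width: 0.0847
```

Request:
play_rows:
  increments:
    - [[0.93,-0.63,0,0,0,0],[0.93,-0.63,0,0,0,0],[0,0,0,0,0,-0.9],[0,0,0,0,0,-0.9],[0,0,0,0,0,0]]

```text
clock: 2.6
tool_pos: [0.5899, -0.0281, 0.2308]
orientation: [-3.029, -0.833, 0.002]
ft_force: [0.1, -0.3, -0.7]
width: 0.085
```

```bash
python3 - <<'E'
from h import *
s=observe();c=calibration("wrist");im,d=capture("wrist");cv2.imwrite("pics/w1.png",im);np.save("w1.npy",d);np.save("w1c.npy",c,allow_pickle=True)
print(s["tool_pos"].round(4),R.from_rotvec(s["orientation"]).as_matrix().round(3).tolist(),s["joints"].round(2))
P=np.array([w(c,u,v,d[v,u]) for u in range(0,640,2) for v in range(0,400,2) if d[v,u]>0])
h=P[(P[:,2]>.1)&(P[:,2]<.128)&(np.hypot(P[:,0]-.591,P[:,1]+.028)<.045)]
if len(h)>5: print(len(h),np.median(h,0),cv2.minAreaRect(h[:,:2].astype(np.float32)))
E
```

```text
[ 0.5899 -0.0281  0.2308] [[0.859, 0.512, -0.001], [0.512, -0.859, 0.0], [-0.001, -0.001, -1.0]] [ 0.06  0.64 -0.16  1.67  0.13  0.84 -1.19]
304 [ 0.59167284 -0.02648388  0.11996227] ((0.5886420011520386, -0.028294581919908524), (0.05544349551200867, 0.012964332476258278), 30.9677677154541)
```

View pics/w1.png

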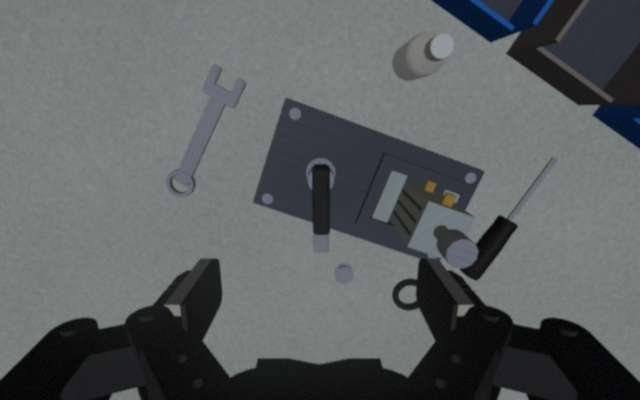

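Wrist view: handle at (321,200) lines up with the jaws, arm end at (321,243). The handle rectangle's centre is (0.5886,-0.0283), which puts the axis at about (0.593,-0.026). The fingers have room, so I'm going down.

Request:
play_rows:
  increments:
    - [[0.18,0,0.9,0,0,0],[0,0,1,0,0,0],[0,0,1,0,0,0],[0,0,1,0,0,0],[0,0,1,0,0,0]]

```text
clock: 3.07
tool_pos: [0.5931, -0.0273, 0.1324]
orientation: [3.031, 0.825, -0.0]
ft_force: [0.9, 0.5, -0.4]
width: 0.0852
```

Request:
play_rows:
  increments:
    - [[0,0,1,0,0,0],[0,0,0.9,0,0,0],[0,0,0.15,0,0,0],[0,0,0,0,0,0]]

```text
clock: 3.4
tool_pos: [0.5922, -0.0271, 0.0912]
orientation: [-3.03, -0.827, 0.005]
ft_force: [0.1, 1.0, -0.2]
width: 0.085
```

Request:
play_rows:
  increments:
    - [[0,0,0,0,0,0],[0,0,0,0,0,0],[0,0,0,0,0,0],[0,0,0,0,0,0],[0,0,0,0,0,0]]
  hand: 5

```text
clock: 3.82
tool_pos: [0.5937, -0.0268, 0.093]
orientation: [3.03, 0.829, 0.002]
ft_force: [0.3, -0.4, 0.2]
width: 0.0251
```

Request:
play_rows:
  increments:
    - [[0,0,0,0,0,0],[0,0,0,0,0,0],[0,0,0,0,0,0],[0,0,0,0,0,0],[0,0,0,0,0,0]]

```text
clock: 4.23
tool_pos: [0.5939, -0.0272, 0.0927]
orientation: [3.029, 0.829, 0.002]
ft_force: [0.3, -2.3, 3.5]
width: 0.013
```

Gripped, at about 13 to 14 mm as expected. Pushing down.

Request:
play_rows:
  increments:
    - [[0,0,0.12,0,0,0],[0,0,0.12,0,0,0],[0,0,0.12,0,0,0],[0,0,0.12,0,0,0],[0,0,0.1,0,0,0]]

```text
clock: 4.65
tool_pos: [0.5939, -0.0272, 0.0805]
orientation: [3.029, 0.829, 0.002]
ft_force: [2.1, -2.4, 4.0]
width: 0.0129
```

Request:
play_rows:
  increments:
    - [[0,0,0.05,0,0,0],[0,0,0.05,0,0,0],[0,0,0,0,0,0]]

```text
clock: 4.9
tool_pos: [0.5938, -0.0272, 0.0785]
orientation: [3.029, 0.829, 0.001]
ft_force: [2.4, -3.2, 0.6]
width: 0.0131
```

Request:
play_rows:
  increments:
    - [[0,0,0.06,0,0,0],[0,0,0.06,0,0,0]]

```text
clock: 5.07
tool_pos: [0.594, -0.0271, 0.078]
orientation: [3.029, 0.829, 0.002]
ft_force: [-2.6, -4.9, 26.1]
width: 0.0133
```

Request:
play_rows:
  increments:
    - [[0,0,0.06,0,0,0],[0,0,0,0,0,0]]

```text
clock: 5.23
tool_pos: [0.594, -0.0272, 0.078]
orientation: [3.029, 0.828, 0.003]
ft_force: [-2.6, -4.8, 25.1]
width: 0.0133
```

It stopped at 0.078 with 25 N, so the clamp is down. I'll ease the push and turn anticlockwise (wz negative).

Request:
play_rows:
  increments:
    - [[0,0,-0.1,0,0,0],[0,0,0,0,0,-0.7],[0,0,0,0,0,-0.7],[0,0,0,0,0,-0.7],[0,0,0,0,0,-0.7]]

```text
clock: 5.65
tool_pos: [0.5939, -0.0272, 0.0782]
orientation: [2.933, 1.123, 0.002]
ft_force: [-0.1, -3.7, 11.7]
width: 0.0133
```

Request:
play_rows:
  increments:
    - [[0,0,0,0,0,-0.8],[0,0,0,0,0,-0.8],[0,0,0,0,0,-0.8],[0,0,0,0,0,-0.8],[0,0,0,0,0,-0.8]]

```text
clock: 6.07
tool_pos: [0.594, -0.0273, 0.0782]
orientation: [2.748, 1.52, 0.001]
ft_force: [0.7, -4.0, 9.7]
width: 0.013
```

Request:
play_rows:
  increments:
    - [[0,0,0,0,0,-0.8],[0,0,0,0,0,-0.8],[0,0,0,0,0,-0.8],[0,0,0,0,0,-0.8],[0,0,0,0,0,-0.8]]

```text
clock: 6.48
tool_pos: [0.594, -0.0274, 0.0782]
orientation: [2.509, 1.888, 0.001]
ft_force: [2.4, -4.3, 10.9]
width: 0.0125
```

Request:
play_rows:
  increments:
    - [[0,0,0,0,0,-0.8],[0,0,0,0,0,-0.8],[0,0,0,0,0,-0.8],[0,0,0,0,0,-0.8],[0,0,0,0,0,-0.8]]

```text
clock: 6.9
tool_pos: [0.5941, -0.0275, 0.0782]
orientation: [2.222, 2.218, 0.0]
ft_force: [1.9, -4.2, 10.5]
width: 0.0129
```

Request:
play_rows:
  increments:
    - [[0,0,0,0,0,-0.5],[0,0,0,0,0,-0.5],[0,0,0,0,0,-0.5],[0,0,0,0,0,-0.5],[0,0,0,0,0,0]]

```text
clock: 7.32
tool_pos: [0.5942, -0.0275, 0.0782]
orientation: [2.063, 2.367, 0.0]
ft_force: [2.2, -3.9, 10.8]
width: 0.0128
```

```bash
python3 - <<'E'
from h import *
s=observe();o=s["orientation"];print(s["tool_pos"],s["ft_force"],s["moment"],s["width"],np.degrees(2*np.arctan2(o[1],o[0])))
E
```

```text
[ 0.59419029 -0.02748582  0.07824147] [ 2.21502383 -3.87551204 10.76311005] [-1.09781064 -0.46065717  0.04938819] 0.012837785893171753 97.85223259306721
```

Request:
play_rows:
  increments:
    - [[0,0,0,0,0,-0.4],[0,0,0,0,0,-0.4],[0,0,0,0,0,0]]

```text
clock: 7.57
tool_pos: [0.5942, -0.0274, 0.0783]
orientation: [1.996, 2.423, 0.0]
ft_force: [2.3, -4.4, 9.9]
width: 0.0134
```

```bash
python3 - <<'E'
from h import *
s=observe();o=s["orientation"];print(s["tool_pos"],s["ft_force"],s["moment"],s["width"],np.degrees(2*np.arctan2(o[1],o[0])))
E
```

```text
[ 0.59422554 -0.02744103  0.07825482] [ 2.26898448 -4.44159361  9.91545047] [-1.06778948e+00 -4.31677857e-01 -7.29729515e-04] 0.013359357667964908 101.03276309933908
```

Request:
play_rows:
  increments:
    - [[0,0,0,0,0,-0.5],[0,0,0,0,0,-0.4],[0,0,0,0,0,0]]

```text
clock: 7.82
tool_pos: [0.5942, -0.0275, 0.0783]
orientation: [1.925, 2.481, 0.001]
ft_force: [3.1, -3.8, 9.7]
width: 0.0131
```

```bash
python3 - <<'E'
from h import *
s=observe();o=s["orientation"];print(s["tool_pos"],s["ft_force"],s["moment"],s["width"],np.degrees(2*np.arctan2(o[1],o[0])))
E
```

```text
[ 0.59424555 -0.02746435  0.07825043] [ 3.08067434 -3.81824804  9.74632923] [-0.9482042  -0.46399198 -1.00677403] 0.013061163197163987 104.39980550602185
```

At the stop: moment -1 N m at 104°. Release and rise, then move over the knob.

Request:
play_rows:
  increments:
    - [[0,0,0,0,0,0.4],[0,0,0,0,0,0],[0,0,0,0,0,0],[0,0,0,0,0,0],[0,0,0,0,0,0]]
  hand: 85

```text
clock: 8.23
tool_pos: [0.5924, -0.0261, 0.0766]
orientation: [-1.953, -2.459, 0.001]
ft_force: [0.2, -0.8, 0.0]
width: 0.0729
```

Request:
play_rows:
  increments:
    - [[0,0,-0.5,0,0,0],[0,0,-1,0,0,0],[0,0,-1,0,0,0],[0,0,-1,0,0,0],[0,0,-1,0,0,0]]

```text
clock: 8.65
tool_pos: [0.593, -0.0265, 0.1686]
orientation: [-1.954, -2.459, -0.0]
ft_force: [0.7, -0.3, 0.9]
width: 0.0845
```

Request:
play_rows:
  increments:
    - [[0,0,-1,0,0,0],[0,0,-1,0,0,0],[-0.9,-0.05,0,0,0,0],[-0.9,-0.05,0,0,0,0],[-0.9,-0.05,0,0,0,0]]

```text
clock: 9.07
tool_pos: [0.6027, -0.0802, 0.2084]
orientation: [1.953, 2.46, 0.001]
ft_force: [0.1, -0.4, -0.6]
width: 0.0849
```

```bash
python3 - <<'E'
from h import *
s=observe();c=calibration("wrist");im,d=capture("wrist");cv2.imwrite("pics/w2.png",im)
o=s["orientation"];print(s["tool_pos"].round(4),o,np.degrees(2*np.arctan2(o[1],o[0])),s["width"])
P=np.array([w(c,u,v,d[v,u]) for u in range(0,640) for v in range(0,400) if d[v,u]>0])
for n,lo,hi,x,y,r in(("handle",.09,.115,.593,-.026,.045),("knob",.146,.16,.6148,-.134,.03),("body",.1,.11,.6148,-.134,.04)):
    h=P[(P[:,2]>lo)&(P[:,2]<hi)&(np.hypot(P[:,0]-x,P[:,1]-y)<r)]
    if len(h)>5: print(n,len(h),np.median(h,0),cv2.minAreaRect(h[:,:2].astype(np.float32)))
E
```

```text
[ 0.6027 -0.0802  0.2084] [1.95287427e+00 2.45968014e+00 9.14535092e-04] 103.10404315417104 0.08491317027046102
handle 1447 [ 0.59426005 -0.03020957  0.10527392] ((0.5945446491241455, -0.03161171078681946), (0.013989477418363094, 0.05586700886487961), 11.233344078063965)
knob 835 [ 0.61448684 -0.13258433  0.1484745 ] ((0.6145879030227661, -0.13346397876739502), (0.02360992133617401, 0.022846655920147896), 84.8536376953125)
body 2048 [ 0.6115291  -0.12616458  0.10446041] ((0.6147534251213074, -0.13339968025684357), (0.04394960403442383, 0.045039623975753784), 11.315814971923828)
```

View pics/w2.png

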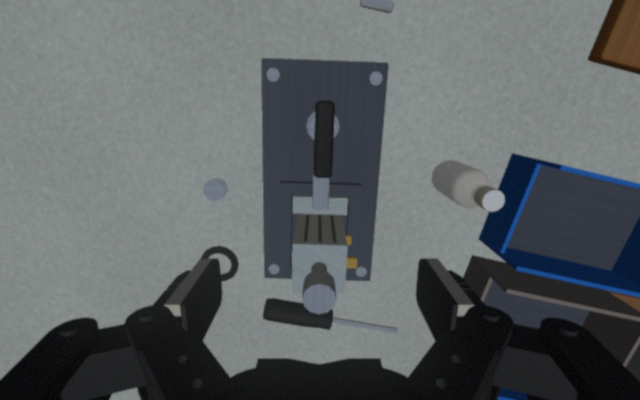

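The clamp is down and aligned: handle yaw 11.2° against the block's 11.3°, arm at (320,200) over the foot. The knob is at (0.6146,-0.1335), top 0.1485. Going to the knob.

Request:
play_rows:
  increments:
    - [[-0.91,0,0,0,0,0],[-0.91,0,0,0,0,0],[-0.91,0,0,0,0,0],[0,0,0,0,0,0],[0,0,0,0,0,0]]

```text
clock: 9.53
tool_pos: [0.6145, -0.1341, 0.2072]
orientation: [-1.958, -2.457, 0.0]
ft_force: [0.0, -0.3, 0.4]
width: 0.0854
```

Request:
play_rows:
  increments:
    - [[0,0,1,0,0,0],[0,0,1,0,0,0],[0,0,0.9,0,0,0],[0,0,0.8,0,0,0],[0,0,0.7,0,0,0]]

```text
clock: 9.95
tool_pos: [0.6142, -0.131, 0.1184]
orientation: [-1.951, -2.46, -0.001]
ft_force: [1.0, -0.2, 0.4]
width: 0.085
```

Request:
play_rows:
  increments:
    - [[0,0,0,0,0,0],[0,0,0,0,0,0],[0,0,0,0,0,0]]

```text
clock: 10.2
tool_pos: [0.6155, -0.132, 0.1203]
orientation: [1.953, 2.46, 0.002]
ft_force: [0.4, -0.8, 0.3]
width: 0.0851
```

Request:
play_rows:
  increments:
    - [[-0.05,0,0,0,0,0],[0,0,0,0,0,0],[0,0,0,0,0,0],[0,0,0,0,0,0],[0,0,0,0,0,0]]
  hand: 32

```text
clock: 10.62
tool_pos: [0.6152, -0.1342, 0.1194]
orientation: [1.955, 2.459, 0.0]
ft_force: [-0.0, -0.2, -0.7]
width: 0.032
```

Request:
play_rows:
  increments:
    - [[0,0,0,0,0,0],[0,0,0,0,0,0]]

```text
clock: 10.78
tool_pos: [0.6151, -0.1342, 0.1191]
orientation: [1.955, 2.459, 0.0]
ft_force: [0.3, 0.1, -0.5]
width: 0.032
```

```bash
python3 - <<'E'
from h import *
s=observe();print(s["tool_pos"].round(4),s["width"],s["ft_force"])
c=calibration("wrist");im,d=capture("wrist")
P=np.array([w(c,u,v,d[v,u]) for u in range(0,640) for v in range(0,400) if d[v,u]>0])
h=P[(P[:,2]>.146)&(P[:,2]<.152)&(np.hypot(P[:,0]-.6148,P[:,1]+.134)<.02)]
print(len(h));
if len(h)>5: print(np.median(h,0),cv2.minAreaRect(h[:,:2].astype(np.float32)))
cv2.imwrite("pics/w3.png",im)
E
```

```text
[ 0.6151 -0.1342  0.1191] 0.03202723134132547 [ 0.29908739  0.0663062  -0.46155094]
2884
[ 0.61460784 -0.13261784  0.1485163 ] ((0.6144483089447021, -0.13330861926078796), (0.03238391876220703, 0.023999428376555443), 13.045612335205078)
```

View pics/w3.png

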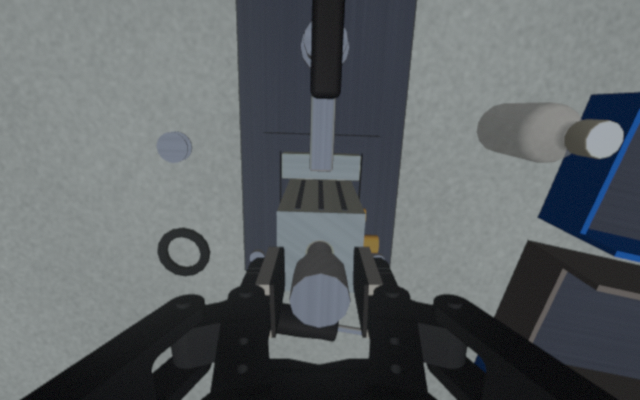

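The knob (291–348) sits centred between the pads (about 283 and 356). Closing.

Request:
play_rows:
  increments:
    - [[0,0,0,0,0,0],[0,0,0,0,0,0],[0,0,0,0,0,0],[0,0,0,0,0,0],[0,0,0,0,0,0]]
  hand: 12

```text
clock: 11.25
tool_pos: [0.6152, -0.1342, 0.1193]
orientation: [1.955, 2.459, 0.0]
ft_force: [0.4, -0.1, 2.1]
width: 0.0225
```

Request:
play_rows:
  increments:
    - [[0,0,-0.1,0,0,0],[0,0,-0.15,0,0,0],[0,0,-0.15,0,0,0],[0,0,0,0,0,0]]

```text
clock: 11.58
tool_pos: [0.6152, -0.1342, 0.1276]
orientation: [1.955, 2.459, 0.0]
ft_force: [0.0, -0.3, -1.4]
width: 0.0225
```

Light forces: the wrist carries about -1.4 N, close to the rod's weight. Drawing another 32 mm.

Request:
play_rows:
  increments:
    - [[0,0,-0.2,0,0,0],[0,0,-0.2,0,0,0],[0,0,-0.2,0,0,0],[0,0,-0.2,0,0,0]]

```text
clock: 11.92
tool_pos: [0.6149, -0.1343, 0.1436]
orientation: [-1.955, -2.459, 0.0]
ft_force: [-0.7, 0.8, -2.1]
width: 0.0219
```

Request:
play_rows:
  increments:
    - [[0,0,-0.2,0,0,0],[0,0,-0.2,0,0,0],[0,0,-0.2,0,0,0],[0,0,-0.2,0,0,0],[0,0,0,0,0,0]]

```text
clock: 12.33
tool_pos: [0.6156, -0.1342, 0.1601]
orientation: [1.955, 2.458, 0.001]
ft_force: [0.1, 0.3, -2.1]
width: 0.0224
```

Request:
play_rows:
  increments:
    - [[0,0,0,0,0,0],[0,0,0,0,0,0],[0,0,0,0,0,0],[0,0,0,0,0,0],[0,0,0,0,0,0]]

```text
clock: 12.75
tool_pos: [0.615, -0.1342, 0.1589]
orientation: [-1.955, -2.459, 0.0]
ft_force: [-0.5, 0.0, -1.5]
width: 0.0224
```

```bash
python3 - <<'E'
from h import *
s=observe();print(s["tool_pos"].round(4),s["width"],s["ft_force"],s["moment"])
for n in("wrist","top","scene"):
    c=calibration(n);im,d=capture(n)
    P=np.array([w(c,u,v,d[v,u]) for u in range(0,640) for v in range(0,400) if d[v,u]>0])
    for k,lo,hi,x,y,r in(("knob",.182,.196,.6148,-.134,.014),("body",.1,.11,.6148,-.134,.04),("handle",.09,.115,.593,-.026,.045)):
        h=P[(P[:,2]>lo)&(P[:,2]<hi)&(np.hypot(P[:,0]-x,P[:,1]-y)<r)]
        if len(h)>5: print(n,k,len(h),np.median(h,0),cv2.minAreaRect(h[:,:2].astype(np.float32)))
    if n=="wrist":a=im
    if n=="scene":b=cv2.resize(im[180:280,220:380],(640,400),interpolation=cv2.INTER_CUBIC)
cv2.imwrite("pics/f.png",cv2.resize(np.vstack([a[:,:],b]),(480,600)))
E
```

```text
[ 0.615  -0.1342  0.1589] 0.02240142396074742 [-0.45924079  0.03067944 -1.47380556] [-0.00531649  0.00170126  0.02658003]
wrist knob 3222 [ 0.61408681 -0.13208928  0.18806583] ((0.6144789457321167, -0.13361240923404694), (0.025536376982927322, 0.024889353662729263), 12.714675903320312)
wrist body 3644 [ 0.61212045 -0.12719104  0.10456766] ((0.6150171160697937, -0.13348868489265442), (0.04388207569718361, 0.04490157589316368), 11.883532524108887)
wrist handle 2539 [ 0.59497154 -0.03334141  0.10527614] ((0.5951226353645325, -0.034517109394073486), (0.013997532427310944, 0.05035173147916794), 11.271223068237305)
top knob 7 [ 0.61342153 -0.12419925  0.18579504] ((0.6131967902183533, -0.12358710169792175), (0.010840189643204212, 0.002294916193932295), 19.23581314086914)
top body 127 [ 0.60981057 -0.1243081   0.10508478] ((0.6139479875564575, -0.1267596185207367), (0.045595932751894, 0.03172384575009346), 13.781883239746094)
top handle 104 [ 0.59399379 -0.03134257  0.10479185] ((0.5955061912536621, -0.03168448060750961), (0.014549078419804573, 0.05566771700978279), 11.362875938415527)
scene knob 21 [ 0.60933365 -0.14333383  0.18869139] ((0.6143282651901245, -0.1440148800611496), (0.007763187866657972, 0.01921440288424492), 74.01364135742188)
scene body 165 [ 0.62205158 -0.13727372  0.10417137] ((0.6170039176940918, -0.13485439121723175), (0.0508265420794487, 0.04555606096982956), 12.710124969482422)
scene handle 124 [ 0.60186558 -0.03455527  0.10201841] ((0.5987241864204407, -0.032515786588191986), (0.017439285293221474, 0.05607946217060089), 11.425751686096191)
```

View pics/f.png

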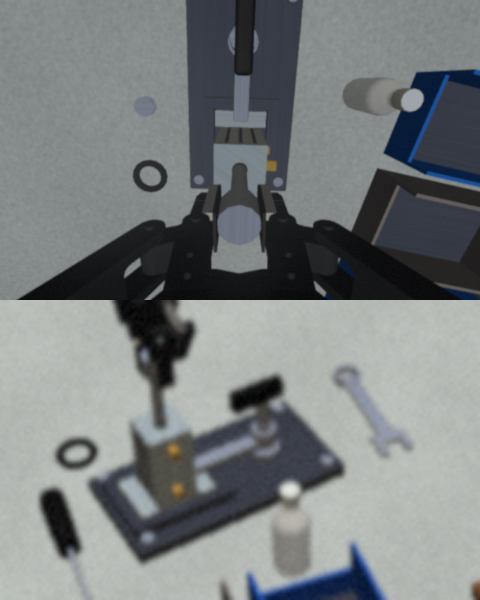

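The knob is held with the rod drawn out 39.6 mm (top 0.188 against 0.1485). The cylinder hasn't moved, the clamp is locked, and side forces are below 1 N. Handing in.

```bash
python3 -c "
from h import *
print(close_job());s=observe();print(s['clock'],s['tool_pos'],s['width'],s['ft_force'])"
```

```text
the job is handed in; nothing more can be done
None
the job is handed in; nothing more can be done
```

I handed the job in at about 13 s of the 43 s allowed, with the arm still holding the rod drawn out. The simulator gives no verdict.

- **Clamp:** I gripped the handle and pushed it down about 15 mm until it stopped against roughly 25 N. I then turned it anticlockwise to its stop, where the resisting moment reached about 1 N m. Its top measured 0.105 m high, and its yaw was 11.3° against the block's 11.3°.
- **Rod:** I gripped the knob and drew it straight up. Depth readings put its top at 0.188 m against 0.1485 m before, about 39.6 mm out. The side force was below 1 N, and the wrist carried about 1.5 N, close to the rod's weight.
- **Cylinder and surroundings:** The cylinder moved less than 1 mm. The bobbin, seal, driver, spanner and oil bottle look undisturbed in the last pictures; the cones were not in those crops, so I did not check them again.
- **Small disagreements:** The finger opening read about 1 to 1.5 mm under the true widths (13 for the 14 mm handle, 22.5 for the 24 mm knob), which I took as a sensor offset. The dark ring was hidden from view, so the 40 mm draw rests on the depth and tool-position readings.

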